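# Turn the sample leaf over to the clear side

## Task

A leaf of the tile sample book has been left half turned, and a lidded pot stands where it should lie, on the robot's right of the spine. Using the fingers only to push, first slide the pot upright along the table, without lifting it, until it is clear of the place where the leaf will lie, then turn the leaf gently over its spine and press it down flat on the table on that side. The leaf must not touch the pot, and everything else stays where it is.

Things in the scene. Friction and masses are not known exactly. Their poses are not given: they have to be found in the camera images.
- book: tile sample book fixed to the table. Origin on the table under the spine's middle; x runs along the spine (210 mm long, away from the robot, turned up to 0.25 rad), y to the robot's left, z up. On +y a stack of fixed leaves, 188 mm along x, y 12 to 145 mm, 10 mm high. Under the spine a metal strip, y -15 to 15 mm, 3 mm high, with a 14 mm high block at each end. On -y bare table
- spine (a point): middle of the hinge rod that carries the leaf: over the book's origin, 9 mm above the table, rod along the book's x, 8 mm thick (12 mm over the leaf's knuckles)
- landing (a point): centre, on the table, of the place where the leaf will lie: 190 mm along the book's x, from the spine 150 mm out to the book's -y (the robot's right)
- leaf (a joint): angle of the leaf about the spine (rad): 0 flat on the stack at the robot's left, 1.57 upright, 3.14 (its stop) flat on the table at the right. Starts half raised on the left, 0.45 to 0.85. The hinge is stiff: the leaf stays at any angle it is left at and does not fall; pushed square at its free edge it turns with about 0.2 to 3 N
- leaf_edge (a point): middle of the leaf's free edge, 150 mm from the spine, at half thickness. The leaf: plywood with tile chips on both faces, 190 mm along the spine, 8 to 150 mm out from it, 8 mm thick (1 to 9 mm off the hinge plane, above it at angle 0, so at angle 3.14 its top is 8 mm above the table), about 0.2 kg. Site axes: x along the spine, y outward in the leaf's plane
- pot: closed white pot with a flat grey lid, an upright cylinder 70 mm in diameter and 50 mm tall, about 0.2 kg, standing loose on the table in the leaf's landing place. Origin at the centre of its underside
- glue: small white glue bottle, 42 mm diameter, 100 mm tall, stands on the table beyond the far end of the leaf's landing place. Not part of the job; origin at its underside, on the table
- tin: small tin, 54 mm diameter, 60 mm tall, stands on the table off the near (robot) end of the landing place. Not part of the job; origin at its underside, on the table
- jar: green glass jar with steel lid, 72 mm diameter, 90 mm tall, on the table at the left, beyond the stack. Not part of the job; origin at its underside, on the table
- planter: small open terracotta pot, 90 mm at the rim, 80 mm tall, at the far side of the table. Not part of the job; origin at its underside, on the table
- spreader: spatula lying on the table at the robot's right. Not part of the job; origin at its underside, on the table
- mosaic: round wooden board with glass nuggets glued on, 210 mm diameter, 15 mm high in all, lying on the table at the robot's left. Not part of the job; origin at its underside, on the table
- tray: low white tray of nuggets, 240 x 160 x 22 mm, on the table at the robot's right. Not part of the job; origin at its underside, on the table
Not all that is in view belongs to the job. What is shaped like the pot but blue or purple is not meant.

How it is judged:
On the way, in this order (a step that is already met when the one before it is completed fails the run):
1. the pot stands clear of the leaf's landing place, the leaf not yet turned past upright ((y of pot in the frame of book below -0.187 m or x of pot in the frame of book above 0.131 m or x of pot in the frame of book below -0.131 m) and angle between pot's own z axis and vertical below 0.1 rad and height (world z) of pot below 0.006 m and value of joint leaf below 1.6 rad), for 0.2 s.
2. the leaf is turned over past upright (value of joint leaf above 1.9 rad and (y of pot in the frame of book below -0.187 m or x of pot in the frame of book above 0.131 m or x of pot in the frame of book below -0.131 m)), for 0.1 s.
At the end, for the whole second after the job is handed in: The leaf lies flat on the robot's right of the spine (joint above 3.08 rad, within about 9 mm at its free edge) and still; the pot stands upright on the table (within 0.1 rad), at rest, its centre at least 187 mm from the spine or 131 mm from the middle along it, so that leaf and pot do not meet (value of joint leaf above 3.08 rad and velocity of joint leaf below 0.05 rad/s and (y of pot in the frame of book below -0.187 m or x of pot in the frame of book above 0.131 m or x of pot in the frame of book below -0.131 m) and angle between pot's own z axis and vertical below 0.1 rad and height (world z) of pot below 0.006 m and linear speed of pot below 0.02 m/s); the robot touches nothing.
It fails at once if the pot is lifted (over 15 mm) or tipped (over 0.4 rad) (height (world z) of pot above 0.015 m or angle between pot's own z axis and vertical above 0.4 rad).
It fails at once if the leaf touches the pot (contact force between leaf and pot above 0.5 N).
It fails at once if the leaf is swung faster than 5 rad/s (velocity of joint leaf above 5 rad/s or velocity of joint leaf below -5 rad/s).
It fails at once if the leaf is pressed with more than 80 N (contact force between any of the arm, the fingers and leaf above 80 N).
It fails at once if a bystander is moved by more than 30 mm (distance of any of glue, tin, jar, planter, spreader, mosaic, tray from where it was at the start of the episode above 0.03 m).
It also fails if it takes over 58 s, if anything falls off the work surface, if the arm or the gripper's body presses on something with over 40 N, if the wrist force passes 120 N, or if a joint passes its speed limit or range.

## Robot

A 6-joint arm with a two-finger parallel gripper is mounted at the origin on the work surface. World frame = base frame: x ahead of the robot, y to its left, z up, the work surface at z = 0. Lengths are in m, angles in rad, forces in N, time in s.
With the tool pointing down it reaches from about 0.4 to 0.825 m from the base axis. Payload 7 kg.
Tool frame: the origin (TCP) lies between the finger pads; the fingertips stand 8 mm ahead of it and the grasp point (between the pads) lies 11 mm behind it; z points along the fingers, y is the line along which they close (so a half turn about z gives the same grasp; the last joint's range is limited). The gripper opens to 88 mm and grips with 3 to 60 N. Pads are 19 mm wide; open, the fingers measure 130 mm over their backs; the gripper's body (78 mm by 193 mm) begins 47 mm behind the grasp point.
Start: joints at [-0.953, 0.359, 0.012, 0, -1.224, -0.288], TCP at [0.219, -0.639, 0.235] pointing down, gripper open.
Joint ranges: [-3.07, 3.07], [-1.43, 2.12], [-1.02, 1.25], [-3.03, 1.67], [-3.05, -0], [-3.03, 3.03]. Speed limits (rad/s): [2.39, 2.39, 3.01, 3.14, 3.14, 3.14].

## Interface

Orientations are given as a rotation vector (axis times angle).
In Python, from cell import manip, eyes gives the robot as it stands.
- The arm moves only by the tool play_rows, never from a script. Its argument "moves" is a list of rows, each an object with "hand": the closure, from 0 (fully open) to 1 (shut); "offset": the shift along the tool's x, y, z in m, a list of three; "dr": the turn, a rotation vector about the tool's x, y, z in degrees, a list of three. A call has 1 to 5 rows; each row shifts and turns the commanded pose from where the row before left it, along the tool's axes as they then stand; what a row does not reach is not made up. A row lasts 1/10 s, in which the tool goes at most 50 mm and 8.59 degrees, less where a joint would pass 70% of its speed; a pose out of reach is approached as far as the arm can. A call is refused whole if a number of a shift passes 0.05 or a number of a turn 8.59, either way. A call with a gripper value outside its range is refused whole. The fingers move at their own pace and stop on an object; the grip force is fixed at half the most. Time passes only in rows, so rows that do not move let the fingers close. It gives the time, the measured TCP pose, the force, the opening and the grip force at its end, in the units of the state.
- manip.state(): the state, without advancing time (a new reading comes with each control period).
- eyes.read_camera(name): name is "scene" or "top" or "wrist"; returns (picture, depth): 480x640x3 uint8, red, green, blue; 480x640 float32, m along the optical axis (not along the pixel's ray), 0 where there is no reading.
- eyes.camera_info(name): a dict with "fx", "fy", "cx", "cy" (pixels), "dist_coeffs" ([k1, k2, p1, p2, k3] as OpenCV has them; the pictures are not rectified), "R" (3x3) and "t" (3): a world point X has camera coordinates R X + t. Camera axes: x right, y down, z forward; pixel columns grow to the right and rows downward; lengths in m; the calibration is good to about 2 mm. A picture is of the moment at which its call begins: read the wrist's pose just before it. camera_info takes no time and is no camera call; for the wrist camera it gives the pose at the moment of the call.
- manip.finish_job(): hands the job in; it is judged then, once.
Trained networks look in the newest picture that a camera, given by its name, has taken for a name from the list of things; names that differ only in an ending like _2 or _b are one class to them, and where a whole thing is asked for, a point or a joint stands for the part that bears it (a point fixed in the world has none). Each returns a list of dicts, best first, with "score" (0 to 1); they miss things now and then, are a little off and sometimes report something else, mostly with a low value. They report only what shows in the picture. A call takes as long as a camera call. They do not tell look-alikes from the thing itself.
- eyes.find_in(camera, thing): "point" ([row, column] in pixels, amid what is visible of it).
The state is a dict: "clock": time; "q": joint angles; "joint_velocities": joint speeds; "tau": joint torques, N m; "eef_pos": TCP position; "tcp_rot": TCP orientation; "contact_force": force on the tool from outside, world axes, zero at the start; "wrist_torque": the same for the moment, N m; "opening": finger opening in m; "gripper_force": force on a finger pad.
Only numpy, scipy, OpenCV 4.12 (cv2) and the standard library are available. Lean on these libraries where they do the work, as an engineer would, in place of code of your own. Each camera call takes 0.05 s, during which the arm holds its last target. There are 200 camera calls.

## Working session

There is one attempt and no reset: what is moved stays moved. The work goes in short steps, Python scripts to look and compute and a tool call to move; the robot and the scene stay as the last step left them, time stands still between calls to the robot, and variables do not carry over. Pictures are saved under pics/ and viewed, at most 10 in all, crops included, and the job is handed in when it is done.

Besides the shell and the picture viewer there is one more tool, called after "Emit:" in YAML: its name, and indented under it one key for each argument. play_rows: Moves the arm, as the interface text tells. Its arguments: {"type":"object","properties":{"moves":{"type":"array"}},"required":["moves"]}

```bash
mkdir -p pics; cat > h.py <<'E'
import numpy as np, cv2
from cell import manip, eyes
def px2w(cam,d,r,c,win=2):
    i=eyes.camera_info(cam); K=np.array([[i['fx'],0,i['cx']],[0,i['fy'],i['cy']],[0,0,1.]])
    u=cv2.undistortPoints(np.array([[[float(c),float(r)]]]),K,np.array(i['dist_coeffs']))[0,0]
    p=d[int(r)-win:int(r)+win+1,int(c)-win:int(c)+win+1]; p=p[p>0]; z=np.median(p)
    return np.array(i['R']).T@(np.array([u[0]*z,u[1]*z,z])-np.array(i['t']))
def cloud(cam,d):
    i=eyes.camera_info(cam); K=np.array([[i['fx'],0,i['cx']],[0,i['fy'],i['cy']],[0,0,1.]])
    rr,cc=np.mgrid[0:480,0:640]
    u=cv2.undistortPoints(np.stack([cc.ravel(),rr.ravel()],1).astype(float)[:,None],K,np.array(i['dist_coeffs']))[:,0]
    z=d.ravel(); P=np.c_[u*z[:,None],z]-np.array(i['t'])
    P=P@np.array(i['R']); P[z==0]=np.nan
    return P.reshape(480,640,3)
E
python3 - <<'E'
from h import *
s=manip.state(); print(s['clock'],s['eef_pos'],s['tcp_rot'],s['opening'])
for cam in ['top','scene']:
    im,d=eyes.read_camera(cam); cv2.imwrite(f'pics/{cam}0.png',im[:,:,::-1]); np.save(f'{cam}0.npy',d)
    for t in ['book','spine','leaf','leaf_edge','landing','pot','glue','tin','jar','planter','spreader','mosaic','tray']:
        for f in eyes.find_in(cam,t)[:3]:
            r,c=f['point']; print(cam,t,round(f['score'],2),int(r),int(c),np.round(px2w(cam,d,r,c),3))
E
```

```text
0.0 [ 0.2184291  -0.63816989  0.23364719] [ 5.15523939e-01 -3.09861874e+00 -2.45417562e-03] 0.08757028088570588
top book 0.82 217 283 [0.582 0.138 0.051]
top spine 0.97 219 284 [0.578 0.137 0.05 ]
top leaf 0.96 219 279 [0.577 0.147 0.056]
top leaf 0.32 253 122 [0.494 0.536 0.011]
top leaf_edge 0.97 217 278 [0.582 0.15  0.057]
top landing 0.73 218 281 [0.579 0.142 0.053]
top pot 0.93 297 295 [0.397 0.108 0.052]
top pot 0.82 251 345 [ 0.505 -0.008  0.052]
top pot 0.74 212 412 [ 0.599 -0.166  0.052]
top glue 0.67 162 337 [0.709 0.014 0.075]
top tin 0.76 288 338 [0.418 0.007 0.061]
top jar 0.72 177 171 [0.666 0.394 0.092]
top planter 0.7 149 448 [ 0.766 -0.268  0.006]
top spreader 0.89 301 463 [ 0.389 -0.303  0.004]
top mosaic 0.94 252 124 [0.496 0.533 0.011]
top tray 0.7 238 522 [ 0.544 -0.453  0.006]
scene book 0.85 257 356 [0.596 0.132 0.045]
scene spine 0.64 257 356 [0.595 0.132 0.046]
scene leaf_edge 0.87 252 358 [0.591 0.143 0.049]
scene leaf_edge 0.37 268 287 [ 0.526 -0.014  0.047]
scene leaf_edge 0.17 183 443 [0.495 0.539 0.006]
scene landing 0.35 304 150 [ 0.392 -0.296  0.002]
scene pot 0.79 221 294 [0.408 0.091 0.047]
scene pot 0.76 272 287 [ 0.538 -0.02   0.047]
scene pot 0.72 327 249 [ 0.616 -0.172  0.047]
scene glue 0.93 318 352 [ 0.738 -0.001  0.063]
scene tin 0.77 245 264 [ 0.432 -0.013  0.047]
scene jar 0.84 227 463 [0.692 0.381 0.067]
scene planter 0.66 390 250 [ 0.722 -0.241  0.01 ]
scene spreader 0.97 303 149 [ 0.389 -0.297  0.   ]
scene mosaic 0.77 183 444 [0.497 0.541 0.006]
scene mosaic 0.4 259 356 [0.6   0.129 0.044]
scene tray 0.89 389 115 [ 0.552 -0.449  0.003]
```

View pics/top0.png

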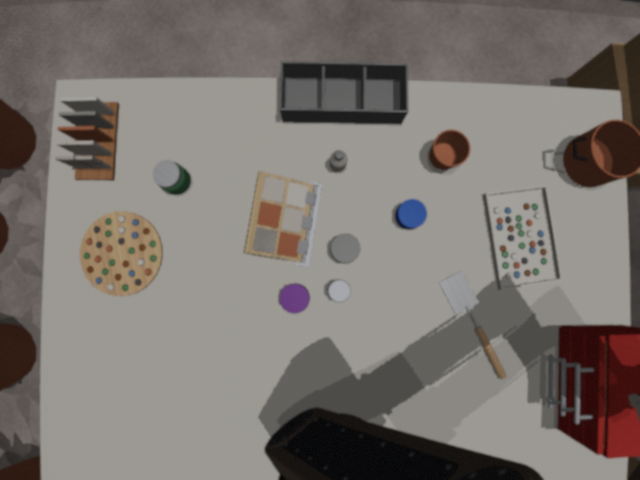

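```bash
python3 - <<'E'
from h import *
im=cv2.imread('pics/top0.png'); d=np.load('top0.npy'); P=cloud('top',d)
x,y,z=P[...,0],P[...,1],P[...,2]
# leaf region points
m=(x>.42)&(x<.72)&(y>.03)&(y<.26)&(z>.015)&(z<.2)
Q=P[m]; print(len(Q))
# RANSAC plane
rng=np.random.default_rng(0);best=None
for _ in range(500):
    a=Q[rng.choice(len(Q),3,False)]; n=np.cross(a[1]-a[0],a[2]-a[0]); n/=np.linalg.norm(n)+1e-12
    i=abs((Q-a[0])@n)<.003
    if best is None or i.sum()>best.sum(): best=i
L=Q[best]; c=L.mean(0); n=np.linalg.svd(L-c)[2][2]; n*=np.sign(n[2]); print('plane',len(L),c,n,'tilt',np.arccos(n[2]))
ax=np.cross(n,[0,0,1]); ax/=np.linalg.norm(ax); ax*=np.sign(ax[0]); print('axis',ax,'yaw',np.arctan2(ax[1],ax[0]))
o=np.cross(n,ax)
if o[1]<0:o=-o
a=(L-c)@ax; b=(L-c)@o; print('ext',np.percentile(a,[.5,99.5]),np.percentile(b,[.5,99.5]),'o',o)
# far end: 
e=c+o*np.percentile(b,99.5); mid=c+ax*(np.percentile(a,.5)+np.percentile(a,99.5))/2
th=np.arccos(n[2]); top=mid+o*np.percentile(b,99.5)
hinge=top-o*.150-n*.009; print('hinge est',hinge)
# pot circles
for nm,(cx,cy),h,r in [('potA',(.397,.108),.05,.035),('potB',(.505,-.008),.05,.035),('potC',(.599,-.166),.05,.035),('glue',(.709,.014),.07,.021),('tin',(.418,.007),.06,.027)]:
    k=(np.hypot(x-cx,y-cy)<.05)&(abs(z-h)<.006 if nm!='glue' else z>.02)
    T=P[k]; (q,R)=cv2.minEnclosingCircle(T[:,:2].astype(np.float32)); print(nm,len(T),T.mean(0).round(3),np.round(q,3),round(R,3), im[k].mean(0).round(), T[:,2].max())
E
```

```text
4927
plane 4170 [0.58179533 0.14596571 0.05425889] [-0.06081412 -0.43390822  0.89890227] tilt 0.45353865774817964
axis [ 0.99032075 -0.13879776 -0.        ] yaw -0.13924731563463907
ext [-0.09346939  0.09518445] [-0.07923785  0.07058909] o [0.12476562 0.89020157 0.43814918]
hinge est [0.57328414 0.07906014 0.01137494]
potA 700 [0.396 0.11  0.052] [0.395 0.11 ] 0.035 [124.  66. 105.] 0.05596722163953266
potB 680 [ 0.512 -0.007  0.051] [ 0.512 -0.007] 0.035 [117. 118. 118.] 0.05596934482614528
potC 651 [ 0.597 -0.165  0.051] [ 0.597 -0.165] 0.035 [143.  83.  55.] 0.05596559981572609
glue 303 [0.715 0.012 0.072] [0.722 0.011] 0.022 [91. 94. 96.] 0.10557205927731003
tin 364 [0.415 0.006 0.061] [0.415 0.006] 0.025 [166. 162. 161.] 0.06583370985187253
```

The top view shows the grey pot at (248,345), the blue and purple look-alikes at (213,411) and (298,295), and the half-turned leaf at about (217,283). The tin is at (290,339) and the glue at (160,339). The measurements fit the sizes given: leaf angle about 0.45, book yaw about -0.14.

```bash
cat >> h.py <<'E'
from scipy.spatial.transform import Rotation as Ro
import json
YAW=-0.139; O=np.array([.573,.079,0.])
B=Ro.from_euler('z',YAW)
def b2w(p): return B.apply(p)+O
def w2b(p): return B.inv().apply(np.asarray(p)-O)
def tool(a=0):
    "tool y = -book x, tool x = -book y; tilt a rad: tool z leans to -y"
    z=np.array([0,-np.sin(a),-np.cos(a)]); y=np.array([-1.,0,0]); x=np.cross(y,z)
    return B*Ro.from_matrix(np.c_[x,y,z])
def plan(wps,start=None,hand=.55):
    "wps: (book tcp xyz, tilt, nrows); prints rows"
    if start is None:
        s=manip.state(); p=np.array(s['eef_pos']); R=Ro.from_rotvec(s['tcp_rot'])
    else: p,R=b2w(start[0]),tool(start[1])
    rows=[]
    for q,a,n in wps:
        q=b2w(np.array(q,float)); T=tool(a)
        for k in range(n):
            f=1/(n-k); o=R.inv().apply((q-p)*f); w=np.degrees((R.inv()*T).as_rotvec()*f)
            o=np.round(o,3); w=np.round(w,1); rows.append((o,w))
            p=p+R.apply(o); R=R*Ro.from_rotvec(np.radians(w))
    for i,(o,w) in enumerate(rows):
        if i%5==0: print('--')
        print(json.dumps(dict(hand=hand,offset=[float(v)+0 for v in o],dr=[float(v)+0 for v in w])))
    print('max',max(abs(o).max() for o,w in rows),max(abs(w).max() for o,w in rows))
E
python3 - <<'E'
from h import *
plan([((-.049,-.042,.233),0,17)])
E
```

```text
--
{"hand": 0.55, "offset": [-0.03, 0.032, 0.0], "dr": [0.0, 0.0, -3.7]}
{"hand": 0.55, "offset": [-0.032, 0.03, 0.0], "dr": [0.0, 0.0, -3.7]}
{"hand": 0.55, "offset": [-0.034, 0.028, 0.0], "dr": [0.0, 0.0, -3.7]}
{"hand": 0.55, "offset": [-0.035, 0.026, 0.0], "dr": [0.0, 0.0, -3.7]}
{"hand": 0.55, "offset": [-0.037, 0.024, 0.0], "dr": [0.0, 0.0, -3.7]}
--
{"hand": 0.55, "offset": [-0.038, 0.021, 0.0], "dr": [0.0, 0.0, -3.7]}
{"hand": 0.55, "offset": [-0.04, 0.019, 0.0], "dr": [0.0, 0.0, -3.7]}
{"hand": 0.55, "offset": [-0.041, 0.016, 0.0], "dr": [0.0, 0.0, -3.7]}
{"hand": 0.55, "offset": [-0.042, 0.013, 0.0], "dr": [0.0, 0.0, -3.7]}
{"hand": 0.55, "offset": [-0.042, 0.011, 0.0], "dr": [0.0, 0.0, -3.7]}
--
{"hand": 0.55, "offset": [-0.043, 0.008, 0.0], "dr": [0.0, 0.0, -3.7]}
{"hand": 0.55, "offset": [-0.044, 0.005, 0.0], "dr": [0.0, 0.0, -3.7]}
{"hand": 0.55, "offset": [-0.044, 0.002, 0.0], "dr": [0.0, 0.0, -3.7]}
{"hand": 0.55, "offset": [-0.044, 0.0, 0.0], "dr": [0.0, 0.0, -3.8]}
{"hand": 0.55, "offset": [-0.044, -0.003, 0.001], "dr": [0.0, 0.0, -3.7]}
--
{"hand": 0.55, "offset": [-0.043, -0.006, 0.0], "dr": [0.0, 0.0, -3.8]}
{"hand": 0.55, "offset": [-0.043, -0.009, 0.001], "dr": [0.0, 0.0, -3.7]}
max 0.044 3.8
```

Emit:
play_rows:
  moves:
    - {"hand": 0.55,"offset": [-0.03,0.032,0],"dr": [0,0,-3.7]}
    - {"hand": 0.55,"offset": [-0.032,0.03,0],"dr": [0,0,-3.7]}
    - {"hand": 0.55,"offset": [-0.034,0.028,0],"dr": [0,0,-3.7]}
    - {"hand": 0.55,"offset": [-0.035,0.026,0],"dr": [0,0,-3.7]}
    - {"hand": 0.55,"offset": [-0.037,0.024,0],"dr": [0,0,-3.7]}

```text
clock: 1.9
eef_pos: [0.3078, -0.4365, 0.2347]
tcp_rot: [-1.011, 2.974, -0.001]
contact_force: [0.8, -0.2, 0.4]
opening: 0.0531
gripper_force: 0.0
```

Emit:
play_rows:
  moves:
    - {"hand": 0.55,"offset": [-0.038,0.021,0],"dr": [0,0,-3.7]}
    - {"hand": 0.55,"offset": [-0.04,0.019,0],"dr": [0,0,-3.7]}
    - {"hand": 0.55,"offset": [-0.041,0.016,0],"dr": [0,0,-3.7]}
    - {"hand": 0.55,"offset": [-0.042,0.013,0],"dr": [0,0,-3.7]}
    - {"hand": 0.55,"offset": [-0.042,0.011,0],"dr": [0,0,-3.7]}

```text
clock: 2.4
eef_pos: [0.396, -0.2357, 0.235]
tcp_rot: [-1.476, 2.772, -0.001]
contact_force: [0.0, -0.6, -0.1]
opening: 0.0393
gripper_force: 0.0
```

Emit:
play_rows:
  moves:
    - {"hand": 0.55,"offset": [-0.043,0.008,0],"dr": [0,0,-3.7]}
    - {"hand": 0.55,"offset": [-0.044,0.005,0],"dr": [0,0,-3.7]}
    - {"hand": 0.55,"offset": [-0.044,0.002,0],"dr": [0,0,-3.7]}
    - {"hand": 0.55,"offset": [-0.044,0,0],"dr": [0,0,-3.8]}
    - {"hand": 0.55,"offset": [-0.044,-0.003,0],"dr": [0,0,-3.7]}

```text
clock: 2.9
eef_pos: [0.4839, -0.0336, 0.235]
tcp_rot: [-1.905, 2.497, -0.001]
contact_force: [0.4, -0.1, 0.5]
opening: 0.0391
gripper_force: 0.0
```

Emit:
play_rows:
  moves:
    - {"hand": 0.55,"offset": [-0.043,-0.006,0],"dr": [0,0,-3.8]}
    - {"hand": 0.55,"offset": [-0.043,-0.009,0],"dr": [0,0,-3.7]}
    - {"hand": 0.55,"offset": [0,0,0],"dr": [0,0,0]}
    - {"hand": 0.55,"offset": [0,0,0],"dr": [0,0,0]}

```text
clock: 3.3
eef_pos: [0.5183, 0.0455, 0.2342]
tcp_rot: [2.062, -2.369, -0.0]
contact_force: [-0.7, 0.4, 0.4]
opening: 0.0395
gripper_force: 0.0
```

```bash
python3 - <<'E'
from h import *
s=manip.state(); print(s['clock'],w2b(s['eef_pos']),s['opening'],s['q'])
im,d=eyes.read_camera('wrist'); cv2.imwrite('pics/w1.png',im[:,:,::-1]); np.save('w1.npy',d); P=cloud('wrist',d)
Q=B.inv().apply(P.reshape(-1,3)-O).reshape(P.shape); np.save('w1Q.npy',Q)
x,y,z=Q[...,0],Q[...,1],Q[...,2]
print('z range table',np.nanpercentile(z,[1,50,99]))
k=(abs(x+.049)<.06)&(abs(y+.093)<.06)&(abs(z-.05)<.006); T=Q[k]
print('pot',len(T),T.mean(0),cv2.minEnclosingCircle(T[:,:2].astype(np.float32)))
# profile across spine at x in +-.02 
for yy in np.arange(-.04,.16,.006):
    k=(abs(x)<.03)&(abs(y-yy)<.003); print(round(yy,3),k.sum(),np.round(np.median(z[k]),4) if k.any() else '',end=' | ')
E
```

```text
3.3 [-0.04952301 -0.04072314  0.23423436] 0.03954312928661053 [ 4.65110546e-01  1.03872685e-01 -3.25202919e-01 -6.00727229e-05
 -1.14245829e+00 -6.03176249e-01]
z range table [-0.0014212   0.00152311  0.33381675]
pot 5904 [-0.04737676 -0.09618577  0.05026384] ((-0.04741837456822395, -0.09515436738729477), 0.0348992645740509)
-0.04 793 0.2718 | -0.034 601 0.0009 | -0.028 370 0.0003 | -0.022 375 0.0004 | -0.016 398 0.0026 | -0.01 430 0.0034 | -0.004 584 0.0133 | 0.002 444 0.0218 | 0.008 515 0.0246 | 0.014 456 0.0281 | 0.02 458 0.031 | 0.026 463 0.0339 | 0.032 413 0.0367 | 0.038 174 0.0397 | 0.044 181 0.0427 | 0.05 174 0.0456 | 0.056 171 0.0486 | 0.062 159 0.0508 | 0.068 188 0.0539 | 0.074 124 0.0569 | 0.08 0  | 0.086 0  | 0.092 0  | 0.098 0  | 0.104 96 0.0732 | 0.11 266 0.0752 | 0.116 256 0.0774 | 0.122 346 0.0804 | 0.128 197 0.0823 | 0.134 0  | 0.14 0  | 0.146 0  | 0.152 0  | 0.158 0  |
```

View pics/w1.png

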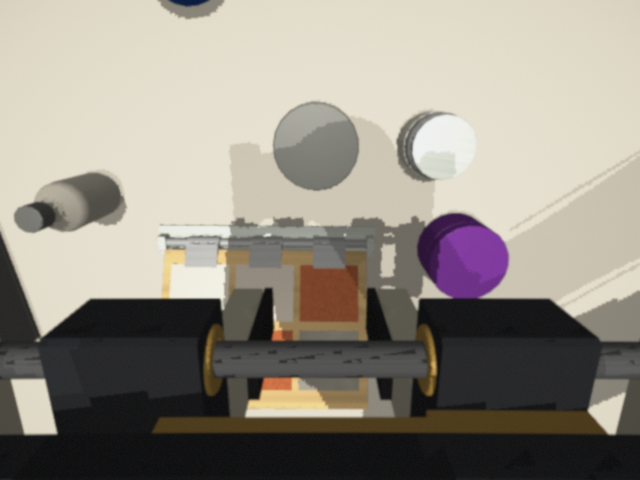

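The wrist view matches the measurements: pot lid at about (145,316) and spine at about row 243. Next I descend between the spine and the pot.

Emit:
play_rows:
  moves:
    - {"hand": 0.55,"offset": [0,-0.002,0.045],"dr": [0,0,0]}
    - {"hand": 0.55,"offset": [0,0,0.045],"dr": [0,0,0]}
    - {"hand": 0.55,"offset": [0,0,0.045],"dr": [0,0,0]}
    - {"hand": 0.55,"offset": [0,0,0.04],"dr": [0,0,0]}
    - {"hand": 0.55,"offset": [0,0,0.025],"dr": [0,0,0]}

```text
clock: 3.85
eef_pos: [0.5185, 0.0424, 0.0323]
tcp_rot: [2.056, -2.372, -0.001]
contact_force: [0.2, 0.1, 0.2]
opening: 0.0391
gripper_force: 0.0
```

Emit:
play_rows:
  moves:
    - {"hand": 0.55,"offset": [0,0,0.012],"dr": [0,0,0]}
    - {"hand": 0.55,"offset": [0.008,0,0],"dr": [0,0,0]}
    - {"hand": 0.55,"offset": [0.008,0,0],"dr": [0,0,0]}
    - {"hand": 0.55,"offset": [0.008,0,0],"dr": [0,0,0]}
    - {"hand": 0.55,"offset": [0.008,0,0],"dr": [0,0,0]}

```text
clock: 4.35
eef_pos: [0.5165, 0.0121, 0.0239]
tcp_rot: [-2.059, 2.37, -0.001]
contact_force: [0.6, 1.4, 1.0]
opening: 0.0393
gripper_force: 0.6
```

```bash
python3 - <<'E'
from h import *
s=manip.state(); print(s['clock'],w2b(s['eef_pos']),s['contact_force'])
im,d=eyes.read_camera('top'); Q=B.inv().apply(cloud('top',d).reshape(-1,3)-O)
k=(abs(Q[:,2]-.05)<.005)&(Q[:,1]<-.03)&(Q[:,1]>-.25)&(abs(Q[:,0]+.049)<.06); print(k.sum(),Q[k].mean(0),Q[k].min(0),Q[k].max(0))
E
```

```text
4.35 [-0.04668334 -0.07410097  0.0239449 ] [0.5536162  1.40502848 0.99913839]<stdin>:4: RuntimeWarning: Mean of empty slice.
  ret = um.true_divide(
Traceback (most recent call last):
ValueError: zero-size array to reduction operation minimum which has no identity
```

Emit:
play_rows:
  moves:
    - {"hand": 0.55,"offset": [0.008,0,0],"dr": [0,0,0]}
    - {"hand": 0.55,"offset": [0.008,0,0],"dr": [0,0,0]}
    - {"hand": 0.55,"offset": [0.008,0,0],"dr": [0,0,0]}
    - {"hand": 0.55,"offset": [0.008,0,0],"dr": [0,0,0]}
    - {"hand": 0.55,"offset": [0.008,0,0],"dr": [0,0,0]}

```text
clock: 4.9
eef_pos: [0.5102, -0.0276, 0.0226]
tcp_rot: [-2.061, 2.371, -0.0]
contact_force: [0.1, 2.1, 1.8]
opening: 0.0394
gripper_force: 1.3
```

Emit:
play_rows:
  moves:
    - {"hand": 0.55,"offset": [0.01,0,0],"dr": [0,0,0]}
    - {"hand": 0.55,"offset": [0.01,0,0],"dr": [0,0,0]}
    - {"hand": 0.55,"offset": [0.01,0,0],"dr": [0,0,0]}
    - {"hand": 0.55,"offset": [0.01,0,0],"dr": [0,0,0]}
    - {"hand": 0.55,"offset": [0.01,0,0],"dr": [0,0,0]}

```text
clock: 5.4
eef_pos: [0.503, -0.0774, 0.0225]
tcp_rot: [2.061, -2.371, -0.0]
contact_force: [0.0, 2.1, 1.9]
opening: 0.0393
gripper_force: 1.3
```

Emit:
play_rows:
  moves:
    - {"hand": 0.55,"offset": [0.008,0,0],"dr": [0,0,0]}
    - {"hand": 0.55,"offset": [0.004,0,0],"dr": [0,0,0]}
    - {"hand": 0.55,"offset": [0,0,0],"dr": [0,0,0]}
    - {"hand": 0.55,"offset": [-0.005,0,0],"dr": [0,0,0]}
    - {"hand": 0.55,"offset": [-0.015,0,0],"dr": [0,0,0]}

```text
clock: 5.9
eef_pos: [0.5039, -0.0685, 0.0223]
tcp_rot: [2.059, -2.372, -0.001]
contact_force: [-0.8, -0.4, -0.3]
opening: 0.0397
gripper_force: 0.0
```

Emit:
play_rows:
  moves:
    - {"hand": 0.55,"offset": [-0.02,0,-0.02],"dr": [0,0,0]}
    - {"hand": 0.55,"offset": [0,0,-0.05],"dr": [0,0,0]}
    - {"hand": 0.55,"offset": [0,0,-0.05],"dr": [0,0,0]}
    - {"hand": 0.55,"offset": [0,0,-0.05],"dr": [0,0,0]}
    - {"hand": 0.55,"offset": [0,0,-0.04],"dr": [0,0,0]}

```text
clock: 6.4
eef_pos: [0.5075, -0.0475, 0.2358]
tcp_rot: [-2.061, 2.368, -0.002]
contact_force: [1.6, 0.3, -0.4]
opening: 0.0392
gripper_force: 0.0
```

```bash
python3 - <<'E'
from h import *
s=manip.state(); print(s['clock'],w2b(s['eef_pos']),s['contact_force'])
for cam in ['wrist','top']:
    im,d=eyes.read_camera(cam); cv2.imwrite(f'pics/{cam}2.png',im[:,:,::-1]); Q=B.inv().apply(cloud(cam,d).reshape(-1,3)-O)
    k=(abs(Q[:,2]-.05)<.005)&(Q[:,1]<-.15)&(Q[:,1]>-.26)&(abs(Q[:,0]+.049)<.045); print(k.sum(),Q[k].mean(0),cv2.minEnclosingCircle(Q[k][:,:2].astype(np.float32)))
E
```

```text
6.4 [-0.04733986 -0.13430996  0.23583924] [ 1.56820328  0.34429077 -0.39721341]
240 [-0.05045972 -0.22215053  0.05460884] ((-0.0438319593667984, -0.21468523144721985), 0.03519061207771301)
0 [nan nan nan] ((0.0, 0.0), 0.0)<stdin>:5: RuntimeWarning: Mean of empty slice.
  ret = um.true_divide(
```

View pics/wrist2.png

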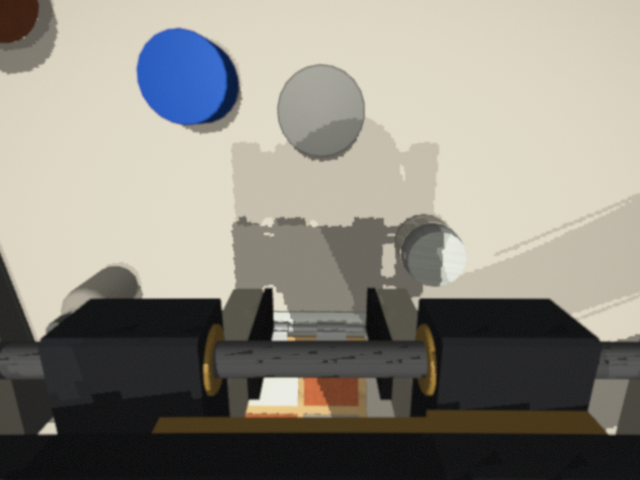

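The pot now stands upright at about (-0.044, -0.213) in the book frame, its lid at (112,320) in the picture. It is clear of the landing place and of the blue pot at (75,187). Next I go over the leaf to the left and tilt.

```bash
python3 - <<'E'
from h import *
plan([((-.04,.233,.25),.8,12),((-.04,.233,.140),.8,3)])
E
```

```text
--
{"hand": 0.55, "offset": [-0.031, 0.0, -0.001], "dr": [0.0, 3.8, 0.0]}
{"hand": 0.55, "offset": [-0.03, 0.0, -0.003], "dr": [-0.1, 3.8, 0.0]}
{"hand": 0.55, "offset": [-0.03, -0.001, -0.005], "dr": [0.0, 3.8, 0.0]}
{"hand": 0.55, "offset": [-0.03, 0.0, -0.007], "dr": [-0.1, 3.8, 0.0]}
{"hand": 0.55, "offset": [-0.029, 0.0, -0.009], "dr": [0.0, 3.8, 0.0]}
--
{"hand": 0.55, "offset": [-0.029, -0.001, -0.011], "dr": [-0.1, 3.9, 0.0]}
{"hand": 0.55, "offset": [-0.028, 0.0, -0.012], "dr": [0.0, 3.8, 0.0]}
{"hand": 0.55, "offset": [-0.027, -0.001, -0.014], "dr": [0.0, 3.9, 0.0]}
{"hand": 0.55, "offset": [-0.026, 0.0, -0.016], "dr": [-0.1, 3.8, 0.0]}
{"hand": 0.55, "offset": [-0.025, -0.001, -0.018], "dr": [0.0, 3.9, -0.1]}
--
{"hand": 0.55, "offset": [-0.023, 0.0, -0.02], "dr": [-0.1, 3.8, 0.0]}
{"hand": 0.55, "offset": [-0.022, -0.001, -0.021], "dr": [0.0, 3.9, -0.1]}
{"hand": 0.55, "offset": [-0.026, 0.0, 0.026], "dr": [0.0, 0.0, 0.0]}
{"hand": 0.55, "offset": [-0.026, 0.0, 0.025], "dr": [0.0, 0.0, 0.0]}
{"hand": 0.55, "offset": [-0.027, 0.0, 0.026], "dr": [0.0, 0.0, 0.0]}
max 0.031 3.9
```

Emit:
play_rows:
  moves:
    - {"hand": 0.55,"offset": [-0.031,0,-0.001],"dr": [0,3.8,0]}
    - {"hand": 0.55,"offset": [-0.03,0,-0.003],"dr": [0,3.8,0]}
    - {"hand": 0.55,"offset": [-0.03,-0.001,-0.005],"dr": [0,3.8,0]}
    - {"hand": 0.55,"offset": [-0.03,0,-0.007],"dr": [0,3.8,0]}
    - {"hand": 0.55,"offset": [-0.029,0,-0.009],"dr": [0,3.8,0]}

```text
clock: 7.0
eef_pos: [0.529, 0.1047, 0.2376]
tcp_rot: [1.886, -2.167, 0.319]
contact_force: [1.3, 0.5, 0.1]
opening: 0.0396
gripper_force: 0.0
```

Emit:
play_rows:
  moves:
    - {"hand": 0.55,"offset": [-0.029,-0.001,-0.011],"dr": [0,3.9,0]}
    - {"hand": 0.55,"offset": [-0.028,0,-0.012],"dr": [0,3.8,0]}
    - {"hand": 0.55,"offset": [-0.027,-0.001,-0.014],"dr": [0,3.9,0]}
    - {"hand": 0.55,"offset": [-0.026,0,-0.016],"dr": [0,3.8,0]}
    - {"hand": 0.55,"offset": [-0.025,-0.001,-0.018],"dr": [0,3.9,0]}

```text
clock: 7.5
eef_pos: [0.553, 0.2562, 0.24]
tcp_rot: [1.689, -1.941, 0.59]
contact_force: [0.8, -0.8, 0.8]
opening: 0.0394
gripper_force: 0.0
```

Emit:
play_rows:
  moves:
    - {"hand": 0.55,"offset": [-0.023,0,-0.02],"dr": [0,3.8,0]}
    - {"hand": 0.55,"offset": [-0.022,-0.001,-0.021],"dr": [0,3.9,0]}
    - {"hand": 0.55,"offset": [0,0,0],"dr": [0,0,0]}

```text
clock: 7.8
eef_pos: [0.5619, 0.3185, 0.2368]
tcp_rot: [1.606, -1.837, 0.688]
contact_force: [0.2, -0.9, -1.7]
opening: 0.0395
gripper_force: 0.0
```

```bash
python3 - <<'E'
from h import *
s=manip.state(); R=Ro.from_rotvec(s['tcp_rot']); print(s['clock'],w2b(s['eef_pos']),B.inv().apply(R.as_matrix()[:,2]),np.degrees((R.inv()*tool(.8)).as_rotvec()),s['q'])
i=eyes.camera_info('wrist'); c=-np.array(i['R']).T@np.array(i['t']); print('cam in tool',R.inv().apply(c-s['eef_pos']))
im,d=eyes.read_camera('top'); Q=B.inv().apply(cloud('top',d).reshape(-1,3)-O)
k=(abs(Q[:,2]-.05)<.006)&(Q[:,1]<-.15)&(Q[:,1]>-.27)&(abs(Q[:,0]+.044)<.06); print(k.sum(),Q[k].mean(0),cv2.minEnclosingCircle(Q[k][:,:2].astype(np.float32)))
plan([((-.04,.233,.140),.8,4),((-.04,.126,.036),.8,6)])
print('LIFT')
def side(t,r=.115):
    n=np.array([-np.sin(t),np.cos(t)]); p=(r+.008)*np.array([np.cos(t),np.sin(t)])-.0085*n; return (-.04,p[0],p[1]+.009)
w=[(side(.77),.8,5)]+[(side(t),np.pi/2-t,1) for t in np.linspace(.77,1.57,11)[1:]]
plan(w,start=((-.04,.126,.036),.8))
E
```

```text
7.8 [-0.04414517  0.23564807  0.23677132] [ 0.00096448 -0.72596407 -0.68773196] [-0.0534992  -0.71264562  0.28349293] [ 0.9923615   0.68819613  0.17984908  0.32461824 -1.81194112 -1.17287359]
cam in tool [ 0.08047553  0.00095698 -0.14995218]
661 [-0.0485298  -0.21415867  0.051239  ] ((-0.049224529415369034, -0.21453756093978882), 0.03506462275981903)
--
{"hand": 0.55, "offset": [-0.018, -0.001, 0.017], "dr": [0.0, -0.1, 0.1]}
{"hand": 0.55, "offset": [-0.017, -0.001, 0.017], "dr": [0.0, -0.1, 0.0]}
{"hand": 0.55, "offset": [-0.018, -0.001, 0.017], "dr": [0.0, -0.2, 0.1]}
{"hand": 0.55, "offset": [-0.017, -0.001, 0.018], "dr": [0.0, -0.1, 0.0]}
{"hand": 0.55, "offset": [0.0, 0.0, 0.025], "dr": [0.0, 0.0, 0.0]}
--
{"hand": 0.55, "offset": [0.0, 0.0, 0.025], "dr": [0.0, 0.0, 0.0]}
{"hand": 0.55, "offset": [0.0, 0.0, 0.025], "dr": [0.0, 0.0, 0.0]}
{"hand": 0.55, "offset": [0.0, 0.0, 0.025], "dr": [0.0, 0.0, 0.0]}
{"hand": 0.55, "offset": [0.0, 0.0, 0.024], "dr": [0.0, 0.0, 0.0]}
{"hand": 0.55, "offset": [0.0, 0.0, 0.025], "dr": [0.0, 0.0, 0.0]}
max 0.025 0.2
LIFT
--
{"hand": 0.55, "offse
[... 329 characters left out ...]
--
{"hand": 0.55, "offset": [0.01, 0.0, 0.0], "dr": [0.0, -4.5, 0.0]}
{"hand": 0.55, "offset": [0.01, 0.0, 0.0], "dr": [0.0, -4.6, 0.0]}
{"hand": 0.55, "offset": [0.009, 0.0, -0.001], "dr": [0.0, -4.6, 0.0]}
{"hand": 0.55, "offset": [0.01, 0.0, 0.0], "dr": [0.0, -4.6, 0.0]}
{"hand": 0.55, "offset": [0.01, 0.0, 0.0], "dr": [0.0, -4.6, 0.0]}
--
{"hand": 0.55, "offset": [0.01, 0.0, -0.001], "dr": [0.0, -4.6, 0.0]}
{"hand": 0.55, "offset": [0.01, 0.0, 0.0], "dr": [0.0, -4.5, 0.0]}
{"hand": 0.55, "offset": [0.01, 0.0, 0.0], "dr": [0.0, -4.6, 0.0]}
{"hand": 0.55, "offset": [0.01, 0.0, 0.0], "dr": [0.0, -4.6, 0.0]}
{"hand": 0.55, "offset": [0.009, 0.0, -0.001], "dr": [0.0, -4.6, 0.0]}
max 0.012 4.6
```

The pot is confirmed at y = -0.214, and the tilt is reached. Next I insert under the leaf.

Emit:
play_rows:
  moves:
    - {"hand": 0.55,"offset": [-0.018,-0.001,0.017],"dr": [0,0,0]}
    - {"hand": 0.55,"offset": [-0.017,-0.001,0.017],"dr": [0,-0.3,0]}
    - {"hand": 0.55,"offset": [-0.018,-0.001,0.017],"dr": [0,-0.2,0]}
    - {"hand": 0.55,"offset": [-0.017,-0.001,0.018],"dr": [0,0,0]}
    - {"hand": 0.55,"offset": [0,0,0],"dr": [0,0,0]}

```text
clock: 8.35
eef_pos: [0.5655, 0.3112, 0.1418]
tcp_rot: [1.61, -1.851, 0.676]
contact_force: [-0.1, -0.1, -0.1]
opening: 0.04
gripper_force: 0.0
```

Emit:
play_rows:
  moves:
    - {"hand": 0.55,"offset": [0,0,0.025],"dr": [0,0,0]}
    - {"hand": 0.55,"offset": [0,0,0.025],"dr": [0,0,0]}
    - {"hand": 0.55,"offset": [0,0,0.025],"dr": [0,0,0]}
    - {"hand": 0.55,"offset": [0,0,0.025],"dr": [0,0,0]}

```text
clock: 8.75
eef_pos: [0.5573, 0.2418, 0.0755]
tcp_rot: [1.614, -1.857, 0.677]
contact_force: [0.8, -0.3, -0.2]
opening: 0.0397
gripper_force: 0.0
```

```bash
python3 - <<'E'
from h import *
s=manip.state(); R=Ro.from_rotvec(s['tcp_rot']); print(s['clock'],w2b(s['eef_pos']),B.inv().apply(R.as_matrix()[:,2]),s['contact_force'])
im,d=eyes.read_camera('scene'); cv2.imwrite('pics/s3.png',cv2.resize(im[150:390,200:520,::-1],(800,600)))
plan([((-.04,.126,.036),.8,3)])
E
```

```text
8.75 [-0.03810932  0.15910322  0.07552437] [ 0.00121379 -0.71167806 -0.70250471] [ 0.79333698 -0.34133616 -0.15003206]
--
{"hand": 0.55, "offset": [-0.002, 0.0, 0.016], "dr": [0.1, 0.1, 0.0]}
{"hand": 0.55, "offset": [-0.002, 0.0, 0.015], "dr": [0.0, 0.1, 0.0]}
{"hand": 0.55, "offset": [-0.002, 0.0, 0.016], "dr": [0.1, 0.1, -0.1]}
max 0.016 0.1
```

View pics/s3.png

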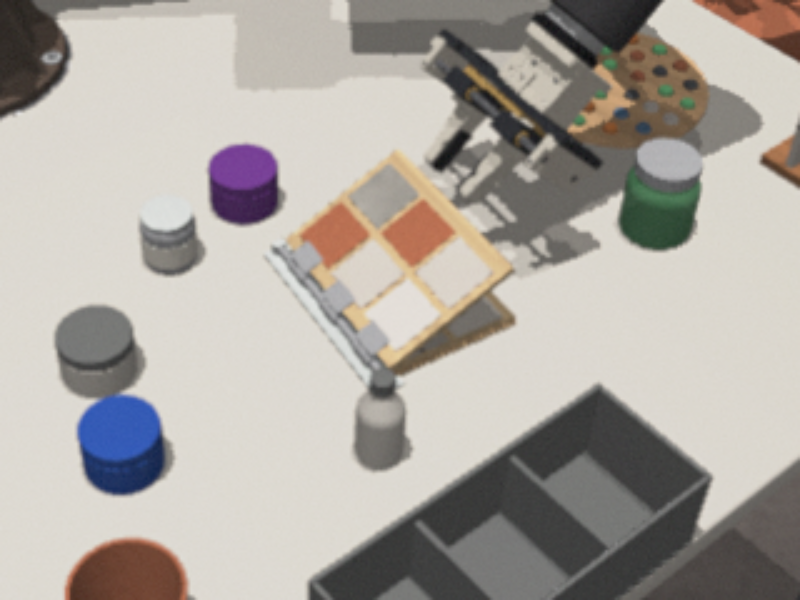

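The fingers, at about (465,165) in the crop, are just outside and below the leaf's free edge. The jar at (655,190) is clear, and the grey pot at (95,350) stands upright. Next I insert and lift.

Emit:
play_rows:
  moves:
    - {"hand": 0.55,"offset": [-0.002,0,0.016],"dr": [0,0,0]}
    - {"hand": 0.55,"offset": [-0.002,0,0.016],"dr": [0,0,0]}
    - {"hand": 0.55,"offset": [-0.002,0,0.016],"dr": [0,0,0]}
    - {"hand": 0.55,"offset": [0,0,0],"dr": [0,0,0]}

```text
clock: 9.2
eef_pos: [0.5523, 0.211, 0.0368]
tcp_rot: [1.611, -1.855, 0.676]
contact_force: [0.5, -0.5, 0.2]
opening: 0.0394
gripper_force: 0.0
```

Emit:
play_rows:
  moves:
    - {"hand": 0.55,"offset": [0.012,0,-0.003],"dr": [0,0,0]}
    - {"hand": 0.55,"offset": [0.012,0,-0.003],"dr": [0,0,0]}
    - {"hand": 0.55,"offset": [0.012,0,-0.003],"dr": [0,0,0]}
    - {"hand": 0.55,"offset": [0.012,0,-0.002],"dr": [0,0,0]}
    - {"hand": 0.55,"offset": [0.012,0,-0.003],"dr": [0,0,0]}

```text
clock: 9.7
eef_pos: [0.5485, 0.18, 0.0902]
tcp_rot: [1.613, -1.856, 0.676]
contact_force: [-0.2, 1.5, -2.6]
opening: 0.0395
gripper_force: 1.2
```

```bash
python3 - <<'E'
from h import *
s=manip.state(); R=Ro.from_rotvec(s['tcp_rot']); print(s['clock'],w2b(s['eef_pos']),B.inv().apply(R.as_matrix()[:,2]),s['contact_force'])
def side(t,r=.115):
    n=np.array([-np.sin(t),np.cos(t)]); p=(r+.008)*np.array([np.cos(t),np.sin(t)])-.0085*n; return (-.04,p[0],p[1]+.009)
plan([(side(t),np.pi/2-t,1) for t in np.linspace(.77,1.57,11)[1:]])
E
```

```text
9.7 [-0.03824139  0.09658491  0.0902141 ] [-1.47820614e-04 -7.12510083e-01 -7.01661856e-01] [-0.24538396  1.50869541 -2.59299464]
--
{"hand": 0.55, "offset": [0.01, 0.002, 0.003], "dr": [0.0, -4.1, -0.1]}
{"hand": 0.55, "offset": [0.01, 0.0, -0.001], "dr": [0.0, -4.6, 0.0]}
{"hand": 0.55, "offset": [0.01, 0.0, 0.0], "dr": [0.0, -4.6, 0.0]}
{"hand": 0.55, "offset": [0.01, 0.0, 0.0], "dr": [0.0, -4.6, 0.0]}
{"hand": 0.55, "offset": [0.01, 0.0, -0.001], "dr": [0.0, -4.6, 0.0]}
--
{"hand": 0.55, "offset": [0.01, 0.0, 0.0], "dr": [0.0, -4.6, 0.0]}
{"hand": 0.55, "offset": [0.009, 0.0, 0.0], "dr": [0.0, -4.5, 0.0]}
{"hand": 0.55, "offset": [0.01, 0.0, 0.0], "dr": [0.0, -4.6, 0.0]}
{"hand": 0.55, "offset": [0.01, 0.0, -0.001], "dr": [0.0, -4.6, 0.0]}
{"hand": 0.55, "offset": [0.01, 0.0, 0.0], "dr": [0.0, -4.6, 0.0]}
max 0.01 4.6
```

Contact is as expected at about 3 N, so I continue to upright.

Emit:
play_rows:
  moves:
    - {"hand": 0.55,"offset": [0.01,0.001,0.002],"dr": [0,-4.2,0]}
    - {"hand": 0.55,"offset": [0.01,0,0],"dr": [0,-4.6,0]}
    - {"hand": 0.55,"offset": [0.01,0,0],"dr": [0,-4.6,0]}
    - {"hand": 0.55,"offset": [0.01,0,0],"dr": [0,-4.6,0]}
    - {"hand": 0.55,"offset": [0.01,0,-0.001],"dr": [0,-4.6,0]}

```text
clock: 10.2
eef_pos: [0.5419, 0.1399, 0.1194]
tcp_rot: [1.851, -2.129, 0.372]
contact_force: [0.6, 1.3, -2.0]
opening: 0.0394
gripper_force: 1.1
```

Emit:
play_rows:
  moves:
    - {"hand": 0.55,"offset": [0.01,0,0],"dr": [0,-4.6,0]}
    - {"hand": 0.55,"offset": [0.009,0,0],"dr": [0,-4.6,0]}
    - {"hand": 0.55,"offset": [0.01,0,0],"dr": [0,-4.6,0]}
    - {"hand": 0.55,"offset": [0.01,0,-0.001],"dr": [0,-4.6,0]}
    - {"hand": 0.55,"offset": [0.01,0,0],"dr": [0,-4.6,0]}

```text
clock: 10.7
eef_pos: [0.5353, 0.093, 0.1323]
tcp_rot: [-2.058, 2.365, 0.003]
contact_force: [-0.8, 0.2, 0.6]
opening: 0.0394
gripper_force: 0.8
```

```bash
python3 - <<'E'
from h import *
s=manip.state(); R=Ro.from_rotvec(s['tcp_rot']); print(s['clock'],w2b(s['eef_pos']),B.inv().apply(R.as_matrix()[:,2]),s['contact_force'])
im,d=eyes.read_camera('scene'); cv2.imwrite('pics/s4.png',cv2.resize(im[150:390,200:520,::-1],(800,600)))
def corner(t,r=.115):
    n=np.array([-np.sin(t),np.cos(t)]); p=r*np.array([np.cos(t),np.sin(t)])+.001*n; return (-.04,p[0]+.0095,p[1]+.017)
plan([(corner(t),0,1) for t in np.linspace(1.57,3.07,16)[1:]])
E
```

```text
10.7 [-0.03926723  0.00868868  0.13231352] [ 0.00258439  0.00601138 -0.99997859] [-0.7831264   0.15978949  0.62262754]
--
{"hand": 0.55, "offset": [0.01, 0.0, 0.001], "dr": [-0.1, 0.6, -0.1]}
{"hand": 0.55, "offset": [0.011, 0.0, 0.002], "dr": [0.0, 0.0, 0.0]}
{"hand": 0.55, "offset": [0.011, 0.0, 0.003], "dr": [0.0, 0.0, 0.0]}
{"hand": 0.55, "offset": [0.011, 0.0, 0.004], "dr": [0.0, 0.0, 0.0]}
{"hand": 0.55, "offset": [0.01, 0.0, 0.005], "dr": [0.0, 0.0, 0.0]}
--
{"hand": 0.55, "offset": [0.01, 0.0, 0.006], "dr": [0.0, 0.0, 0.0]}
{"hand": 0.55, "offset": [0.009, 0.0, 0.007], "dr": [0.0, 0.0, 0.0]}
{"hand": 0.55, "offset": [0.008, 0.0, 0.008], "dr": [0.0, 0.0, 0.0]}
{"hand": 0.55, "offset": [0.008, 0.0, 0.009], "dr": [0.0, 0.0, 0.0]}
{"hand": 0.55, "offset": [0.007, 0.0, 0.009], "dr": [0.0, 0.0, 0.0]}
--
{"hand": 0.55, "offset": [0.005, 0.0, 0.01], "dr": [0.0, 0.0, 0.0]}
{"hand": 0.55, "offset": [0.005, 0.0, 0.011], "dr": [0.0, 0.0, 0.0]}
{"hand": 0.55, "offset": [0.003, 0.0, 0.01], "dr": [0.0, 0.0, 0.0]}
{"hand": 0.55, "offset": [0.003, 0.0, 0.012], "dr": [0.0, 0.0, 0.0]}
{"hand": 0.55, "offset": [0.001, 0.0, 0.011], "dr": [0.0, 0.0, 0.0]}
max 0.012 0.6
```

View pics/s4.png

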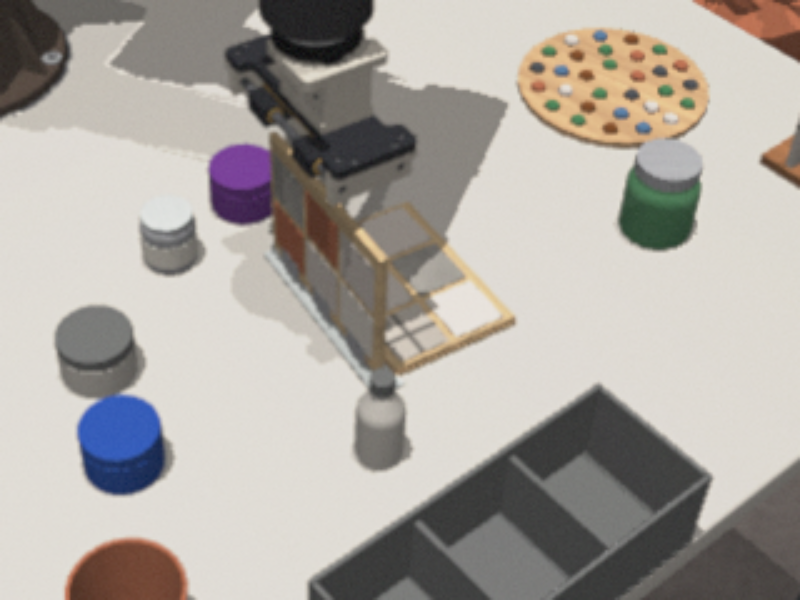

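The leaf stands upright with the fingers behind it, and the free path to the right looks clear. I turn on, drifting along the spine a little so the gripper body keeps clear of the tin.

Emit:
play_rows:
  moves:
    - {"hand": 0.55,"offset": [0.01,-0.003,0.001],"dr": [0,0,0]}
    - {"hand": 0.55,"offset": [0.011,-0.003,0.002],"dr": [0,0.3,0]}
    - {"hand": 0.55,"offset": [0.011,-0.003,0.003],"dr": [0,0,0]}
    - {"hand": 0.55,"offset": [0.011,-0.003,0.004],"dr": [0,0,0]}
    - {"hand": 0.55,"offset": [0.01,-0.003,0.005],"dr": [0,0,0]}

```text
clock: 11.25
eef_pos: [0.5426, 0.038, 0.1148]
tcp_rot: [2.059, -2.367, 0.003]
contact_force: [-0.5, 1.8, 0.5]
opening: 0.0391
gripper_force: 0.7
```

Emit:
play_rows:
  moves:
    - {"hand": 0.55,"offset": [0.01,-0.004,0.006],"dr": [0,0,0]}
    - {"hand": 0.55,"offset": [0.009,-0.004,0.007],"dr": [0,0,0]}
    - {"hand": 0.55,"offset": [0.008,-0.004,0.008],"dr": [0,0,0]}
    - {"hand": 0.55,"offset": [0.008,-0.004,0.009],"dr": [0,0,0]}
    - {"hand": 0.55,"offset": [0.007,-0.004,0.009],"dr": [0,0,0]}

```text
clock: 11.75
eef_pos: [0.5568, -0.0066, 0.0757]
tcp_rot: [2.059, -2.369, 0.003]
contact_force: [-1.1, 1.3, 0.8]
opening: 0.0395
gripper_force: 0.4
```

```bash
python3 - <<'E'
from h import *
s=manip.state(); R=Ro.from_rotvec(s['tcp_rot']); print(s['clock'],w2b(s['eef_pos']),B.inv().apply(R.as_matrix()[:,2]),s['contact_force'])
def corner(t,r=.115):
    n=np.array([-np.sin(t),np.cos(t)]); p=r*np.array([np.cos(t),np.sin(t)])+.001*n; return (.005,p[0]+.0095,p[1]+.017)
plan([(corner(t),0,1) for t in np.linspace(2.57,3.14,8)[1:]])
E
```

```text
11.75 [-0.00421543 -0.08700131  0.07573039] [-3.46388458e-04 -3.72530177e-03 -9.99993001e-01] [-1.08807133  1.29977385  0.82929928]
--
{"hand": 0.55, "offset": [0.005, -0.009, 0.005], "dr": [0.0, -0.2, 0.0]}
{"hand": 0.55, "offset": [0.004, 0.0, 0.009], "dr": [0.0, 0.0, 0.0]}
{"hand": 0.55, "offset": [0.004, 0.0, 0.009], "dr": [0.0, 0.0, 0.0]}
{"hand": 0.55, "offset": [0.002, 0.0, 0.009], "dr": [0.0, 0.0, 0.0]}
{"hand": 0.55, "offset": [0.002, 0.0, 0.009], "dr": [0.0, 0.0, 0.0]}
--
{"hand": 0.55, "offset": [0.001, 0.0, 0.009], "dr": [0.0, 0.0, 0.0]}
{"hand": 0.55, "offset": [0.0, 0.0, 0.01], "dr": [0.0, 0.0, 0.0]}
max 0.01 0.2
```

Emit:
play_rows:
  moves:
    - {"hand": 0.55,"offset": [0.005,-0.002,0.008],"dr": [0,0,0]}
    - {"hand": 0.55,"offset": [0.004,-0.002,0.009],"dr": [0,0,0]}
    - {"hand": 0.55,"offset": [0.004,0,0.009],"dr": [0,0,0]}
    - {"hand": 0.55,"offset": [0.002,0,0.009],"dr": [0,0,0]}
    - {"hand": 0.55,"offset": [0.002,0,0.009],"dr": [0,0,0]}

```text
clock: 12.25
eef_pos: [0.5583, -0.0234, 0.0321]
tcp_rot: [2.06, -2.369, 0.004]
contact_force: [0.3, 0.4, 0.6]
opening: 0.0395
gripper_force: 0.3
```

Emit:
play_rows:
  moves:
    - {"hand": 0.55,"offset": [0.001,0,0.008],"dr": [0,0,0]}
    - {"hand": 0.55,"offset": [0,0,0.005],"dr": [0,0,0]}
    - {"hand": 0.55,"offset": [0,0,0.002],"dr": [0,0,0]}
    - {"hand": 0.55,"offset": [0,0,0],"dr": [0,0,0]}

```text
clock: 12.65
eef_pos: [0.5578, -0.0243, 0.0174]
tcp_rot: [2.059, -2.368, 0.003]
contact_force: [-0.6, -0.1, 0.4]
opening: 0.0392
gripper_force: 0.0
```

Emit:
play_rows:
  moves:
    - {"hand": 0.55,"offset": [0,0,0.001],"dr": [0,0,0]}
    - {"hand": 0.55,"offset": [0,0,0.001],"dr": [0,0,0]}
    - {"hand": 0.55,"offset": [0,0,0],"dr": [0,0,0]}

```text
clock: 12.95
eef_pos: [0.5583, -0.0242, 0.0163]
tcp_rot: [2.06, -2.369, 0.004]
contact_force: [0.2, 0.6, 4.0]
opening: 0.0396
gripper_force: 1.8
```

Emit:
play_rows:
  moves:
    - {"hand": 0.55,"offset": [0,0,0.001],"dr": [0,0,0]}
    - {"hand": 0.55,"offset": [0,0,0],"dr": [0,0,0]}

```text
clock: 13.15
eef_pos: [0.5583, -0.0242, 0.0162]
tcp_rot: [2.06, -2.369, 0.005]
contact_force: [-4.6, 2.1, 13.3]
opening: 0.0394
gripper_force: 6.9
```

Solid stop at z = 0.016 with 13 N, so the leaf is flat on the table. I retreat upward and check.

Emit:
play_rows:
  moves:
    - {"hand": 0.55,"offset": [0,0,-0.005],"dr": [0,0,0]}
    - {"hand": 0.55,"offset": [0,0,-0.02],"dr": [0,0,0]}
    - {"hand": 0.55,"offset": [0,0,-0.05],"dr": [0,0,0]}
    - {"hand": 0.55,"offset": [0,0,-0.05],"dr": [0,0,0]}
    - {"hand": 0.55,"offset": [0,0,-0.05],"dr": [0,0,0]}

```text
clock: 13.65
eef_pos: [0.5577, -0.0239, 0.1918]
tcp_rot: [2.059, -2.369, 0.003]
contact_force: [1.5, -0.8, -0.4]
opening: 0.0394
gripper_force: 0.0
```

Emit:
play_rows:
  moves:
    - {"hand": 0.55,"offset": [-0.05,0,-0.02],"dr": [0,0,0]}
    - {"hand": 0.55,"offset": [-0.05,0,-0.02],"dr": [0,0,0]}
    - {"hand": 0.55,"offset": [-0.05,0,0],"dr": [0,0,0]}
    - {"hand": 0.55,"offset": [0,0,0],"dr": [0,0,0]}
    - {"hand": 0.55,"offset": [0,0,0],"dr": [0,0,0]}

```text
clock: 14.15
eef_pos: [0.5778, 0.119, 0.2261]
tcp_rot: [2.062, -2.367, 0.003]
contact_force: [-0.4, -0.7, 0.4]
opening: 0.0396
gripper_force: 0.0
```

```bash
python3 - <<'E'
from h import *
s=manip.state(); print(s['clock'],w2b(s['eef_pos']),s['contact_force'])
for cam in ['top','wrist']:
    im,d=eyes.read_camera(cam); cv2.imwrite(f'pics/{cam}5.png',im[:,:,::-1]); Q=B.inv().apply(cloud(cam,d).reshape(-1,3)-O)
    k=(abs(Q[:,2]-.05)<.006)&(Q[:,1]<-.15)&(Q[:,1]>-.27)&(abs(Q[:,0]+.044)<.06); print('pot',k.sum(),Q[k].mean(0) if k.any() else '')
    for yy in (-.03,-.06,-.09,-.12,-.14,-.16):
        k=(abs(Q[:,0])<.08)&(abs(Q[:,1]-yy)<.004); print(yy,k.sum(),np.median(Q[k,2]).round(4) if k.any() else '')
E
```

```text
14.15 [-0.00082202  0.04031521  0.22613175] [-0.41301557 -0.70748653  0.44211798]
pot 662 [-0.04873982 -0.21419862  0.05111784]
-0.03 214 0.01
-0.06 212 0.0103
-0.09 211 0.0101
-0.12 209 0.0102
-0.14 211 0.0092
-0.16 212 0.0013
pot 0 
-0.03 1830 0.009
-0.06 1879 0.0088
-0.09 2113 0.0089
-0.12 2199 0.0088
-0.14 0 
-0.16 0
```

View pics/wrist5.png

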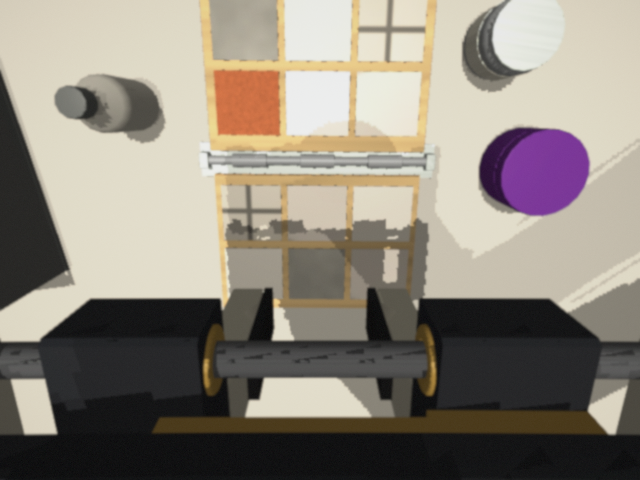

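The leaf (top half of the picture, spine at row 160) lies flat, with an even height of about 9 mm. The pot is at y = -0.214. I hand in.

```bash
python3 -c "
from h import *
print(manip.finish_job())"
```

```text
the job is handed in; nothing more can be done
None
```

The job is handed in at about 14 s: the leaf lies flat on the robot's right of the spine and the pot stands upright clear of it (214 mm from the spine); no judge's verdict came back.

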